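Find the hidden index socket by feel and seat the lock pin

ROBOT

A 7-joint arm with a two-finger parallel gripper is mounted at the origin on a cart in front of the work surface, level with it; the furniture and walls round the work are solid. World frame = base frame: x ahead of the robot, y to its left, z up, the work surface at z = 0. Lengths are in mm, angles in rad, forces in N, time in s.
With the tool pointing down it reaches from about 400 to 875 mm from the base axis. Payload 4.4 kg.
Tool frame: the origin (TCP) lies midway between the tips of the shut fingers; the grasp point (between the pads) lies 19 mm behind it (ctrl.hold_point_z is the distance from the TCP to the grasp point, in mm); z points along the fingers, y is the line along which they close (so a half turn about z gives the same grasp; the last joint's range is limited). The gripper opens to 85 mm and grips with 20 to 120 N. Pads are 22 mm wide; open, the fingers measure 114 mm over their backs; the gripper's body (76 mm by 85 mm) begins 54 mm behind the grasp point. The pads swing forward as they close: fully open they stand 13 mm farther back than shut.
Start: joints at [1.121, 0.628, 0.038, 1.517, -0.027, 0.996, -0.02], TCP at [243.419, -602.715, 210.413] pointing down, gripper open.
Joint ranges: [-3.06, 3.06], [-0.37, 2.12], [-1.25, 1.32], [0.18, 2.47], [-1.1, 4.24], [0.23, 1.98], [-2.94, 2.94]. Speed limits (rad/s): [2.57, 2.57, 3.14, 3.14, 3.14, 3.14, 3.14].

INTERFACE

Orientations are given as a unit quaternion [w, x, y, z].
In Python, from rig import ctrl, optics gives the robot as it stands.
- The arm moves only by the tool send_rows, never from a script. Its argument "deltas" is a list of rows, each a list of 3 entries, a list of its own where there are three numbers: the finger opening in mm, from 0 to 85.4, then the shift along the tool's x, y, z in units of 25 mm (1.0 is 25 mm), then the turn, a rotation vector about the tool's x, y, z in rad. A call has 1 to 12 rows; each row shifts and turns the commanded pose from where the row before left it, along the tool's axes as they then stand; what a row does not reach is not made up. A row lasts 1/12 s, in which the tool goes at most 41.7 mm and 7.16 degrees, less where a joint would pass 70% of its speed; a pose out of reach is approached as far as the arm can. A call is refused whole if a number of a shift passes 1 or a number of a turn 0.125, either way. A call with a gripper value outside its range is refused whole. The fingers move at their own pace and stop on an object; "squeeze" is the grip in N (left out, the last holds). Time passes only in rows, so rows that do not move let the fingers close. It gives the time, the measured TCP pose, the force, the opening and the grip force at its end, in the units of the state.
- ctrl.observe(): the state, without advancing time (a new reading comes with each control period).
- optics.snapshot(name): name is "side" or "top"; returns a dict with "image" (420x560x3 uint8, red, green, blue), "fx", "fy", "cx", "cy" (pixels), "extrinsics" (4x4, takes a point from world to camera coordinates). Camera axes: x right, y down, z forward; pixel columns grow to the right and rows downward; lengths in mm; the calibration is good to about 2 mm. A picture is of the moment at which its call begins. There is no depth.
- ctrl.close_job(): hands the job in; it is judged then, once.
The state is a dict: "t": time; "q": joint angles; "dq": joint speeds; "tau": joint torques, N m; "eef_pos": TCP position; "orientation": TCP orientation; "contact_force": force on the tool from outside, world axes, zero at the start; "wrist_torque": the same for the moment, N m; "finger_gap": opening from 0.0 (shut) to 1.0 (fully open); "grip_force": force on a finger pad.
Only numpy, scipy, OpenCV 4.12 (cv2) and the standard library are available. Lean on these libraries where they do the work, as an engineer would, in place of code of your own. Each camera call takes 0.05 s, during which the arm holds its last target. There are 200 camera calls.

TASK

Lock the index head: take the red-handled spring-tipped pin out of its wooden stand and slide its tip lightly round the marked ring of the steel disc until it drops into the socket that is hidden somewhere on that ring under a flush spring shutter. Then lower the pin fully home, upright with its collar down on the disc, and let go. Go gently (never press the index head with more than about 20 N) and leave the jar, the tin and the lid where they are.

Things in the scene. Friction and masses are not known exactly. Their poses are not given: they have to be found in the camera images.
- index_head: Green index head fixed to the worktop: square base 126 x 126 x 16 mm with four bolt heads; round housing 112 mm across with a raised bezel (inner diameter 84 mm) whose rim is 43.5 mm above the worktop, 3.5 mm above the plain grey steel disc inside. The disc does not turn under hand forces. Origin: centre of its underside, z up.
- disc_top (a point): Centre of the steel disc's flat top face, 40 mm above the worktop; z up. Hub screw here, 16 mm across, 3 mm high. Black circles of radius 17.5 and 34.5 mm bound the marked ring. The one socket, 13 mm across, 20 mm deep, is centred on radius 26 mm at an unknown angle. A flush shutter of the same steel hides it and sinks under about 0.4 N (0.8 N when deep): the pin's weight keeps it down.
- stand_top (a point): Centre of the top face of the pin's stand, a wooden block 56 x 56 x 30 mm fixed to the worktop, at the mouth of its hole (12 mm across, 24 mm deep); z up. At the start the pin stands upright here with its collar on this face.
- pin_grip (a point): Centre of the pin's red square handle (16 x 16 mm, 44 mm high; x and y are normal to its flats, z runs up the pin). Below the handle a neck 13 mm thick, then a brass collar 22 mm across and 5 mm thick, whose underside is 38 mm below this point. The pin weighs about 140 to 210 g.
- pin_collar (a point): Centre of the underside of the pin's collar, 38 mm below its handle's centre; axes as pin_grip. From here a rounded steel tip 8 mm thick stands out 18 mm downward. The tip springs back up to 10 mm into the pin: 1.5 N to start, 4.5 N at 10 mm, then solid.
- flux_jar_mid (a point): Bystander: small brown glass jar with a stirring brush, 45 x 59 x 48 mm; point half-way up the jar.
- tin_yellow_mid (a point): Bystander: flat round yellow tin, 73 mm across, 25 mm high; point at its centre.
- jar_lid_mid (a point): Bystander: white round metal lid, 54 mm across, 9 mm high; point at its centre.
- press_top (a point): Top of the lever press, a fixed machine right of the work: base 200 x 140 mm, ram column and ball lever up to 440 mm above the worktop, within 90 mm of this point in plan. Not part of the job: swing the arm round or over it. A wall stands to the left of the worktop at about 0.43 m from the robot's centre line: keep elbow and wrist off it.
There are look-alikes about, which are no part of the job. Of the things that look like the part that bears stand_top, take the one that is nearest to the robot's base at the start.

How it is judged:
By the outcome, as a careful person would: the job done as asked, in the order asked, and still so for the second after the job is handed in, with the robot touching nothing.
It also fails if it takes over 67 s, if anything falls off the work surface, if the arm or the gripper's body presses on something with over 40 N, if the wrist force passes 120 N, or if a joint passes its speed limit or range.

## Working session

There is one attempt and no reset: what is moved stays moved. The work goes in short steps, Python scripts to look and compute and a tool call to move; the robot and the scene stay as the last step left them, time stands still between calls to the robot, and variables do not carry over. Pictures are saved under pics/ and viewed, at most 10 in all, crops included, and the job is handed in when it is done.

Besides the shell and the picture viewer there is one more tool, called after "Request:" by a JSON object that holds its "name" and its "arguments", one argument or row to a line. send_rows: Moves the arm, as the interface text tells. Its arguments: {"type":"object","properties":{"deltas":{"type":"array","items":{"type":"array"}},"squeeze":{"type":"number"}},"required":["deltas"]}

```bash
mkdir -p pics; ls; cat > h.py <<'E'
import numpy as np,cv2
from rig import ctrl,optics
def ray(s,u,v,z):
    E=np.array(s["extrinsics"]);R=E[:3,:3];t=E[:3,3]
    d=R.T@np.array([(u-s["cx"])/s["fx"],(v-s["cy"])/s["fy"],1]);c=-R.T@t
    return c+d*(z-c[2])/d[2]
def proj(s,p):
    E=np.array(s["extrinsics"]);q=E[:3,:3]@np.array(p)+E[:3,3]
    return s["fx"]*q[0]/q[2]+s["cx"],s["fy"]*q[1]/q[2]+s["cy"]
def save(s,n): cv2.imwrite(n,s["image"][:,:,::-1])
E
python3 - <<'E'
from h import *
import pickle
for n in("top","side"):
    s=optics.snapshot(n);save(s,f"pics/{n}0.png");pickle.dump(s,open(n+"0.pkl","wb"))
    E=np.array(s["extrinsics"]);print(n,s["fx"],s["cx"],s["cy"],np.round(-E[:3,:3].T@E[:3,3]),np.round(E[:3,:3],2).tolist())
print(ctrl.observe(),ctrl.hold_point_z)
E
```

```text
pics
top 472.82063386955514 279.955714146873 210.5668893344471 [ 443.   58. 1404.] [[-0.02, -1.0, 0.01], [-1.0, 0.02, -0.08], [0.08, -0.01, -1.0]]
side 466.6414679285186 282.68740244568863 210.75399461043756 [ 511. -688. 1236.] [[1.0, -0.0, 0.01], [0.01, -0.8, -0.6], [0.01, 0.6, -0.8]]
{'t': 0.1, 'q': array([ 1.12120223,  0.62923195,  0.03842408,  1.51829882, -0.02700636,
        0.99626146, -0.01997854]), 'dq': array([ 0.00027217, -0.00099485, -0.00223915, -0.00051829,  0.0008005 ,
       -0.00095847,  0.00094364]), 'tau': array([ 3.19379171e-03, -5.64534330e+01,  1.23041287e+00, -1.93972349e+01,
        1.12482818e-02,  5.45815434e-03,  2.34238416e-05]), 'eef_pos': array([ 243.20412242, -602.14252514,  209.58486937]), 'orientation': array([-8.25945066e-04,  9.81640600e-01,  1.90738104e-01, -1.59794552e-04]), 'contact_force': array([-0.45040346,  0.19624288, -0.60152685]), 'wrist_torque': array([ 0.02621943,  0.04282802, -0.01511296]), 'grip_force': 0.0, 'finger_gap': 0.9980162532294191} 18.700000000000003
```

View pics/top0.png

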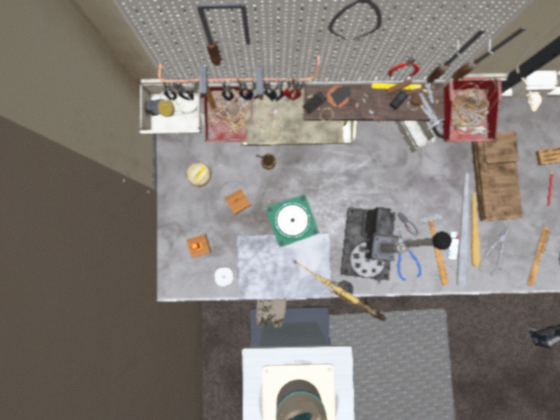

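View pics/side0.png

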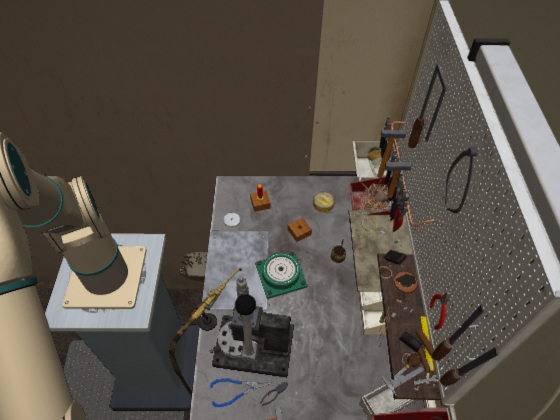

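The top view shows two wooden blocks, at (199,246) with a red pin standing in it and at (238,201) empty. The index head is at (292,220), the lid at (224,276), the tin at (198,174), the flux jar at (268,161) and the press around (375,243). I'll confirm these with enlarged crops and measure.

```bash
python3 - <<'E'
from h import *
import pickle
t=pickle.load(open("top0.pkl","rb"));s=pickle.load(open("side0.pkl","rb"))
a=t["image"][180:270,175:325];b=s["image"][175:305,240:310]
A=cv2.resize(a,None,fx=5,fy=5,interpolation=cv2.INTER_CUBIC)
save({"image":A},"pics/c_top.png")
save({"image":cv2.resize(s["image"][175:300,220:350],None,fx=4.6,fy=4.6,interpolation=cv2.INTER_CUBIC)},"pics/c_side.png")
for u,v in((199,246),(238,201)): p=ray(t,u,v,30);print(p,np.hypot(*p[:2]))
print(ray(t,292,220,40),ray(s,282,269,40))
E
```

```text
[451.13204596 277.24849332  30.        ] 529.5156748751539
[579.5818843  162.57392691  30.        ] 601.9513620889397
[520.17956408   6.71187215  40.        ] [524.77807577   3.69421352  40.        ]
```

View pics/c_top.png

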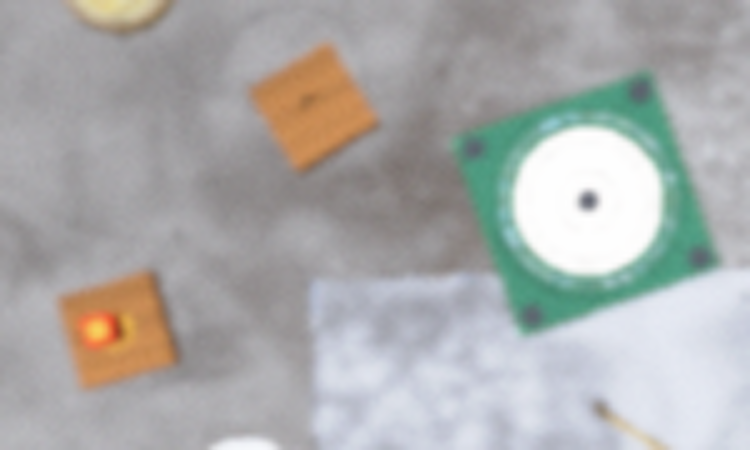

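View pics/c_side.png

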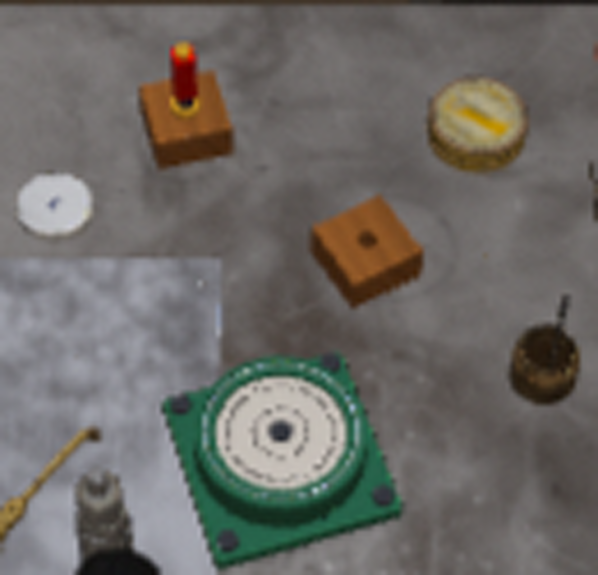

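The crops show one pin-bearing block, with its top face centred near crop (118,330) and the red handle top at (98,329). The empty look-alike is at crop (315,107) and the disc hub at (589,201). The pin-bearing block at 530 mm is nearer the base than the empty one at 602 mm, so it fits. Next I'll get finer measurements.

```bash
python3 - <<'E'
from h import *
import pickle
from scipy.optimize import least_squares
t=pickle.load(open("top0.pkl","rb"));s=pickle.load(open("side0.pkl","rb"))
def comp(m,u,v,r):
    y,x=np.mgrid[:420,:560];m=m&(np.hypot(x-u,y-v)<r);return x[m].mean(),y[m].mean(),m.sum()
for n,S,c in(("top",t,(292,220)),("side",s,(281,269))):
    im=S["image"].astype(int);mn=im.min(2);hsv=cv2.cvtColor(S["image"],cv2.COLOR_RGB2HSV).astype(int)
    w=(mn>150);print(n,"disc",comp(w,*c,20),ray(S,*comp(w,*c,20)[:2],40))
    k=(im.max(2)<110);h=comp(k,*c,4);print("hub",h,ray(S,*h[:2],43))
    c2=(199,246) if n=="top" else (261,198)
    o=(hsv[...,1]>130)&((hsv[...,0]<25)|(hsv[...,0]>170));h=comp(o,*c2,18);print("block+pin",h)
    r=((hsv[...,0]<6)|(hsv[...,0]>172))&(hsv[...,1]>200)&(hsv[...,2]>130);h=comp(r,*c2,22);print("red",h,ray(S,*h[:2],68))
a=cv2.resize(t["image"][232:260,182:214],None,fx=16,fy=16,interpolation=cv2.INTER_NEAREST)[:448,:400]
b=cv2.resize(s["image"][180:208,248:273],None,fx=16,fy=16,interpolation=cv2.INTER_NEAREST)
save({"image":np.hstack([a,b])},"pics/handle.png")
E
```

```text
top disc (np.float64(292.0066844919786), np.float64(219.7326203208556), np.int64(748)) [520.95303562   6.67413486  40.        ]
hub (np.float64(nan), np.float64(nan), np.int64(0)) [nan nan nan]
block+pin (np.float64(198.39403973509934), np.float64(245.59602649006624), np.int64(302))
red (np.float64(nan), np.float64(nan), np.int64(0)) [nan nan nan]
side disc (np.float64(280.5797752808989), np.float64(268.67191011235957), np.int64(445)) [520.60366261   4.78018003  40.        ]
hub (np.float64(280.5), np.float64(268.5), np.int64(16)) [520.34477248   3.62021091  43.        ]
block+pin (np.float64(259.99120234604106), np.float64(199.0058651026393), np.int64(341))
red (np.float64(259.3333333333333), np.float64(187.5), np.int64(6)) [450.92052219 291.89753116  68.        ]<stdin>:6: RuntimeWarning: Mean of empty slice.
  ret = ret.dtype.type(ret / rcount)
```

View pics/handle.png

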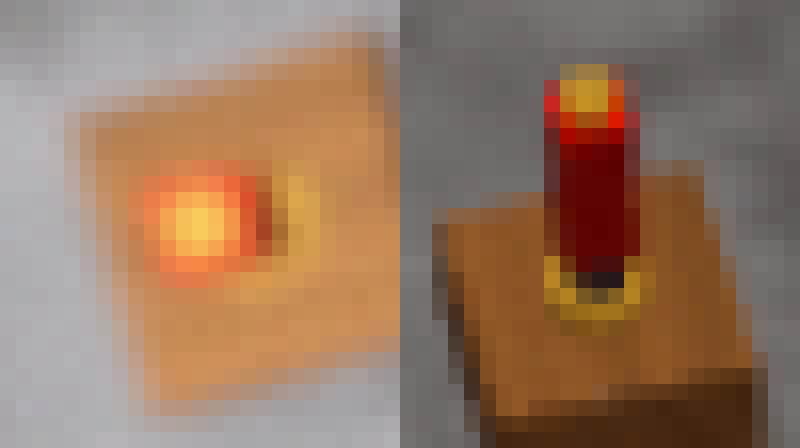

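The zoomed crop shows the handle nearly aligned with the world axes, turned only a few degrees towards the block's direction. Its top is at top px (194.2,245.6) and side px (259.5,185.4). The collar is at top px (197.7,246.3) and side px (259.9,197.9). I'll compute positions and rise while turning the tool.

```bash
cat >> h.py <<'E'
from scipy.spatial.transform import Rotation as Ro
def st(goal=None):
    o=ctrl.observe();R=Ro.from_quat(np.roll(o["orientation"],-1)).as_matrix()
    print("t%.2f"%o["t"],"p",np.round(o["eef_pos"],1),"yaw %.2f"%np.degrees(np.arctan2(R[1,0],R[0,0])),"F",np.round(o["contact_force"],2),"T",np.round(o["wrist_torque"],2),"z",np.round(R[:,2],3),"grip",round(o["grip_force"],1),"gap %.3f"%o["finger_gap"])
    if goal is not None: print("tool units",np.round(R.T@(np.array(goal)-o["eef_pos"])/25,3))
    return o,R
E
python3 - <<'E'
from h import *
import pickle
t=pickle.load(open("top0.pkl","rb"));s=pickle.load(open("side0.pkl","rb"))
for S,p in((t,(194.2,245.6)),(s,(259.5,185.4))):print("htop",ray(S,*p,90))
for S,p in((t,(197.7,246.3)),(s,(259.9,197.9))):print("collar",ray(S,*p,35))
print("press",ray(t,382,247,440),ray(t,368,243,60),"lever",ray(t,441,240,440),ray(t,441,240,250),"side lever",ray(s,245,305,440))
print("lid",ray(t,224,276,9),"jar",ray(t,268,161,30),"tin",ray(t,198,174,25))
E
```

```text
htop [452.1607985  280.92644448  90.        ]
htop [452.33718816 282.24396954  90.        ]
collar [450.32078343 280.19853113  35.        ]
collar [452.34514857 274.89767243  35.        ]
press [ 438.50034029 -160.39931803  440.        ] [ 449.00745139 -207.04733235   60.        ] lever [ 450.11899502 -281.78501161  440.        ] [ 451.56142179 -348.74768282  250.        ] side lever [ 451.35234305 -304.4381768   440.        ]
lid [362.15812409 208.37221767   9.        ] jar [695.83159317  72.7436695   30.        ] tin [662.20659822 279.16302653  25.        ]
```

Request:
{"name": "send_rows", "arguments": {
  "deltas": [
    [85,[0,0,-1],[0,0,-0.125]],
    [85,[0,0,-1],[0,0,-0.125]],
    [85,[0,0,-1],[0,0,-0.125]],
    [85,[0,0,-1],[0,0,-0.125]],
    [85,[0,0,-1],[0,0,-0.125]],
    [85,[0,0,-1],[0,0,-0.125]],
    [85,[0,0,-1],[0,0,-0.125]],
    [85,[0,0,-1],[0,0,-0.125]],
    [85,[0,0,-1],[0,0,-0.125]],
    [85,[0,0,-1],[0,0,-0.125]],
    [85,[0,0,-1],[0,0,0]],
    [85,[0,0,-1],[0,0,0]]
  ]
}}

```text
t: 1.1
eef_pos: [243.0, -602.4, 511.2]
orientation: [-0.0, 0.684, 0.729, 0.0]
contact_force: [0.4, 0.1, -0.3]
finger_gap: 0.997
grip_force: 0.0
```

Request:
{"name": "send_rows", "arguments": {
  "deltas": [
    [85,[0.96,0.29,0],[0,0,0]],
    [85,[0.96,0.29,0],[0,0,0]],
    [85,[0.96,0.29,0],[0,0,0]],
    [85,[0.96,0.29,0],[0,0,0]],
    [85,[0.96,0.29,0],[0,0,0]],
    [85,[0.96,0.29,0],[0,0,0]],
    [85,[0.96,0.29,0],[0,0,0]],
    [85,[0.96,0.29,0],[0,0,0]],
    [85,[0.96,0.29,0],[0,0,0]],
    [85,[0.96,0.29,0],[0,0,0]],
    [85,[0.96,0.29,0],[0,0,0]],
    [85,[0.96,0.29,0],[0,0,0]]
  ]
}}

```text
t: 2.1
eef_pos: [312.0, -308.4, 510.1]
orientation: [-0.0, 0.685, 0.729, -0.0]
contact_force: [0.2, 0.0, 0.1]
finger_gap: 0.999
grip_force: 0.0
```

Request:
{"name": "send_rows", "arguments": {
  "deltas": [
    [85,[0.96,0.29,0],[0,0,0]],
    [85,[0.96,0.29,0],[0,0,0]],
    [85,[0.96,0.29,0],[0,0,0]],
    [85,[0.96,0.29,0],[0,0,0]],
    [85,[0.96,0.29,0],[0,0,0]],
    [85,[0.96,0.29,0],[0,0,0]],
    [85,[0.96,0.29,0],[0,0,0]],
    [85,[0.96,0.29,0],[0,0,0]],
    [85,[0.96,0.29,0],[0,0,0]],
    [85,[0.96,0.29,0],[0,0,0]],
    [85,[0.96,0.29,0],[0,0,0]],
    [85,[0.96,0.29,0],[0,0,0]]
  ]
}}

```text
t: 3.1
eef_pos: [380.6, -15.7, 510.3]
orientation: [0.0, 0.685, 0.729, -0.0]
contact_force: [1.1, -0.8, -0.8]
finger_gap: 0.995
grip_force: 0.0
```

Request:
{"name": "send_rows", "arguments": {
  "deltas": [
    [85,[0.96,0.29,0.5],[0,0,0]],
    [85,[0.96,0.29,0.8],[0,0,0]],
    [85,[0.96,0.29,0.8],[0,0,0]],
    [85,[0.96,0.29,0.8],[0,0,0]],
    [85,[0.96,0.29,0.8],[0,0,0]],
    [85,[0.96,0.29,0.8],[0,0,0]],
    [85,[0.96,0.29,0.8],[0,0,0]],
    [85,[0.96,0.29,0.8],[0,0,0]],
    [85,[0.96,0.29,0.8],[0,0,0]],
    [85,[0.96,0.29,0.8],[0,0,0]],
    [85,[0.96,0.29,0.8],[0,0,0]],
    [85,[0.96,0.29,0.8],[0,0,0]]
  ]
}}

```text
t: 4.1
eef_pos: [449.5, 276.9, 276.4]
orientation: [-0.0, 0.685, 0.729, -0.001]
contact_force: [0.7, -0.1, 0.7]
finger_gap: 0.994
grip_force: 0.0
```

```bash
python3 -c "
from h import *
o,R=st([452,280.5,160]);print(o['q'])"
```

```text
t4.10 p [449.5 276.9 276.4] yaw 93.60 F [ 0.71 -0.08  0.7 ] T [ 0.01 -0.06  0.03] z [-0.001 -0.001 -1.   ] grip 0.0 gap 0.994
tool units [0.141 0.113 4.655]
[-0.04886095  0.4823167  -0.83052009  1.75260352  0.39762892  1.08489793
 -0.95004981]
```

Request:
{"name": "send_rows", "arguments": {
  "deltas": [
    [85,[0.07,0.06,0.9],[0,0,0]],
    [85,[0.07,0.05,0.9],[0,0,0]],
    [85,[0,0,0.9],[0,0,0]],
    [85,[0,0,0.9],[0,0,0]],
    [85,[0,0,0.9],[0,0,0]],
    [85,[0,0,0.9],[0,0,0]],
    [85,[0,0,0.9],[0,0,0]],
    [85,[0,0,0.9],[0,0,0]],
    [85,[0,0,0.9],[0,0,0]],
    [85,[0,0,0.6],[0,0,0]],
    [85,[0,0,0.35],[0,0,0]],
    [85,[0,0,0],[0,0,0]]
  ]
}}

```text
t: 5.1
eef_pos: [450.9, 278.7, 49.9]
orientation: [-0.0, 0.684, 0.729, -0.002]
contact_force: [0.2, -0.0, 0.6]
finger_gap: 0.993
grip_force: 0.0
```

```bash
python3 - <<'E'
from h import *
o,R=st([452,280.5,50])
s=optics.snapshot("side");t=optics.snapshot("top")
a=cv2.resize(s["image"][160:215,230:290],None,fx=7,fy=7,interpolation=cv2.INTER_CUBIC)
b=cv2.resize(t["image"][218:273,165:220],None,fx=7,fy=7,interpolation=cv2.INTER_CUBIC)
save({"image":np.hstack([a,b])},"pics/g1.png")
E
```

```text
t5.10 p [450.9 278.7  49.9] yaw 93.62 F [ 0.2  -0.01  0.59] T [-0.01  0.08 -0.  ] z [-0.003 -0.002 -1.   ] grip 0.0 gap 0.993
tool units [ 0.068  0.047 -0.005]
```

View pics/g1.png

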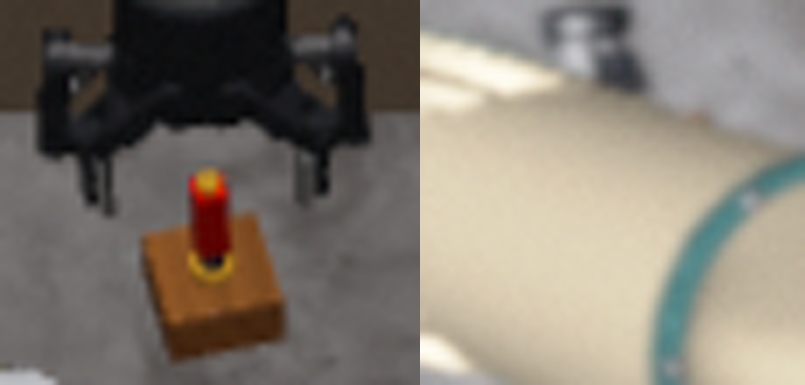

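The side crop shows the open fingers straddling the red handle at crop (210,210), roughly centred in x. The arm hides the pin from the top camera. I'll nudge and close.

Request:
{"name": "send_rows", "arguments": {
  "deltas": [
    [85,[0.08,0.04,0],[0,0,0]],
    [85,[0,0,0],[0,0,0]],
    [10,[0,0,0],[0,0,0]],
    [10,[0,0,0],[0,0,0]],
    [10,[0,0,0],[0,0,0]],
    [10,[0,0,0],[0,0,0]],
    [10,[0,0,0],[0,0,0]],
    [10,[0,0,0],[0,0,0]],
    [10,[0,0,0],[0,0,0]],
    [10,[0,0,0],[0,0,0]],
    [10,[0,0,0],[0,0,0]],
    [10,[0,0,0],[0,0,0]]
  ],
  "squeeze": 45
}}

```text
t: 6.2
eef_pos: [452.9, 281.8, 51.8]
orientation: [0.0, 0.684, 0.729, 0.0]
contact_force: [-0.7, -0.2, 3.9]
finger_gap: 0.177
grip_force: 44.1
```

```bash
python3 - <<'E'
from h import *
o,R=st([452,280.5,50])
s=optics.snapshot("side")
save({"image":cv2.resize(s["image"][155:215,225:295],None,fx=8,fy=8,interpolation=cv2.INTER_CUBIC)},"pics/g2.png")
print(proj(s,o["eef_pos"]),[proj(s,o["eef_pos"]+[dx,dy,0]) for dx in(-12,12) for dy in (-11,11)])
E
```

```text
t6.20 p [452.9 281.8  51.8] yaw 93.61 F [-0.68 -0.18  3.87] T [-0.06  0.16  0.06] z [ 0.  0. -1.] grip 44.1 gap 0.177
tool units [-0.049 -0.041  0.073]
(np.float64(260.00187169288216), np.float64(193.04700600810665)) [(np.float64(256.2304188443472), np.float64(195.63570215499982)), (np.float64(256.4441850963808), np.float64(190.43766945500627)), (np.float64(263.5899843019011), np.float64(195.67865810375798)), (np.float64(263.7400546431522), np.float64(190.4811460627795))]
```

View pics/g2.png

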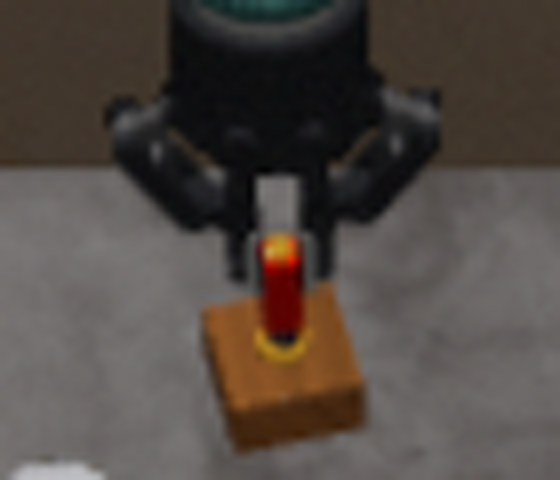

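The side crop shows the handle between the pads at crop (280,270). The finger ends look a little high on the handle, so I'll regrip 8 mm lower for a safer hold.

Request:
{"name": "send_rows", "arguments": {
  "deltas": [
    [40,[0,0,0],[0,0,0]],
    [40,[0,0,0],[0,0,0]],
    [40,[0,0,0.1],[0,0,0]],
    [40,[0,0,0.1],[0,0,0]],
    [40,[0,0,0.1],[0,0,0]],
    [10,[0,0,0],[0,0,0]],
    [10,[0,0,0],[0,0,0]],
    [10,[0,0,0],[0,0,0]],
    [10,[0,0,0],[0,0,0]],
    [10,[0,0,0],[0,0,0]],
    [10,[0,0,0],[0,0,0]],
    [10,[0,0,0],[0,0,0]]
  ],
  "squeeze": 60
}}

```text
t: 7.25
eef_pos: [452.9, 281.7, 44.1]
orientation: [0.0, 0.685, 0.729, -0.0]
contact_force: [-1.1, -0.4, -2.6]
finger_gap: 0.173
grip_force: 58.5
```

```bash
python3 - <<'E'
from h import *
o,R=st()
E
```

```text
t7.25 p [452.9 281.7  44.1] yaw 93.61 F [-1.11 -0.35 -2.6 ] T [-0.05 -0.02 -0.03] z [-0. -0. -1.] grip 58.5 gap 0.173
```

Request:
{"name": "send_rows", "arguments": {
  "deltas": [
    [10,[0,0,-0.1],[0,0,0]],
    [10,[0,0,-0.2],[0,0,0]],
    [10,[0,0,-0.3],[0,0,0]],
    [10,[0,0,-0.4],[0,0,0]],
    [10,[0,0,-0.4],[0,0,0]],
    [10,[0,0,-0.4],[0,0,0]],
    [10,[0,0,-0.4],[0,0,0]],
    [10,[0,0,-0.4],[0,0,0]],
    [10,[0,0,0],[0,0,0]],
    [10,[0,0,0],[0,0,0]]
  ]
}}

```text
t: 8.08
eef_pos: [453.4, 281.9, 110.0]
orientation: [0.0, 0.685, 0.729, 0.001]
contact_force: [0.3, -0.6, -2.4]
finger_gap: 0.175
grip_force: 58.5
```

```bash
python3 - <<'E'
from h import *
o,R=st([520.7,5.5,110])
s=optics.snapshot("side");t=optics.snapshot("top")
p=o["eef_pos"]
for d,n in((45.9,"handle top"),(1.9,"handle bot"),(-14.1,"collar"),(-32.1,"tip")): print(n,np.round(proj(s,p+[0,0,d]),1))
save({"image":cv2.resize(s["image"][145:215,215:305],None,fx=8,fy=8,interpolation=cv2.INTER_CUBIC)},"pics/g3.png")
E
```

```text
t8.08 p [453.4 281.9 110. ] yaw 93.59 F [ 0.3  -0.55 -2.45] T [-0.02 -0.03 -0.03] z [ 0.001  0.001 -1.   ] grip 58.5 gap 0.175
tool units [-1.1203e+01  1.9940e+00 -6.0000e-03]
handle top [259.3 171.7]
handle bot [259.6 181. ]
collar [259.8 184.3]
tip [259.9 187.9]
```

View pics/g3.png

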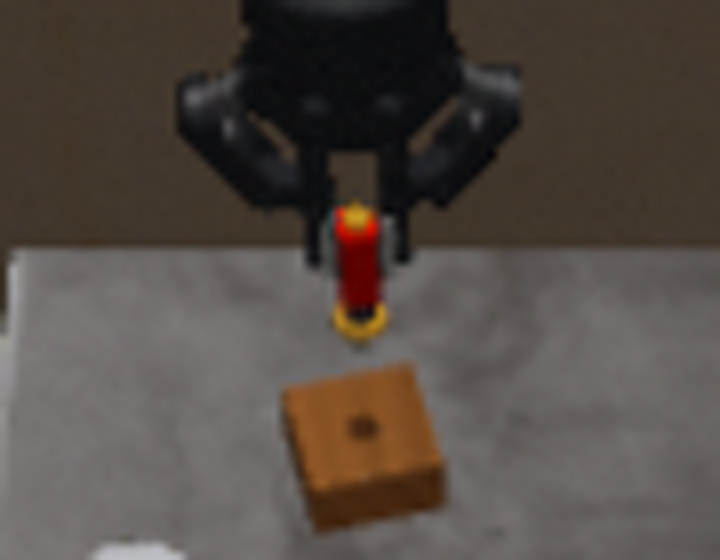

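The side crop shows the pin lifted upright: handle top at crop (357,216), tip at (360,345), and the stand hole empty at (362,428). These match the projections from the tool pose to about 1 px. Now I'll go over the marked ring's +y side.

Request:
{"name": "send_rows", "arguments": {
  "deltas": [
    [10,[-0.4,0.09,0],[0,0,0]],
    [10,[-0.98,0.2,0],[0,0,0]],
    [10,[-0.98,0.2,0],[0,0,0]],
    [10,[-0.98,0.2,0],[0,0,0]],
    [10,[-0.98,0.2,0],[0,0,0]],
    [10,[-0.98,0.2,0],[0,0,0]],
    [10,[-0.98,0.2,0],[0,0,0]],
    [10,[-0.98,0.2,0],[0,0,0]],
    [10,[-0.98,0.2,0],[0,0,0]],
    [10,[-0.98,0.2,0],[0,0,0]],
    [10,[-0.7,0.14,0],[0,0,0]],
    [10,[-0.26,0.03,0],[0,0,0]]
  ]
}}

```text
t: 9.18
eef_pos: [520.3, 26.1, 108.2]
orientation: [0.0, 0.686, 0.727, -0.002]
contact_force: [0.1, -0.5, -1.0]
finger_gap: 0.173
grip_force: 58.6
```

Request:
{"name": "send_rows", "arguments": {
  "deltas": [
    [10,[0,0,0.3],[0,0,0]],
    [10,[0,0,0.4],[0,0,0]],
    [10,[0,0,0.4],[0,0,0]],
    [10,[0,0,0.2],[0,0,0]],
    [10,[0,0,0.08],[0,0,0]],
    [10,[0,0,0],[0,0,0]],
    [10,[0,0,0],[0,0,0]]
  ]
}}

```text
t: 9.77
eef_pos: [520.3, 31.8, 74.6]
orientation: [-0.0, 0.684, 0.729, 0.0]
contact_force: [-0.3, 0.1, -1.0]
finger_gap: 0.171
grip_force: 58.6
```

```bash
python3 - <<'E'
from h import *
import pickle
o,R=st([520.8,31.2,72.1]);p=o["eef_pos"]
s=optics.snapshot("side");pickle.dump(s,open("s1.pkl","wb"))
print(np.round(proj(s,p+[0,0,45.9]),1),np.round(proj(s,p-[0,0,32.1]),1), np.round(proj(s,[520.8,5.2,43]),1))
save({"image":cv2.resize(s["image"][235:300,240:325],None,fx=9,fy=9,interpolation=cv2.INTER_CUBIC)},"pics/d1.png")
E
```

```text
t9.77 p [520.3  31.8  74.6] yaw 93.69 F [-0.27  0.15 -1.01] T [ 0.03 -0.    0.04] z [-0.  0. -1.] grip 58.6 gap 0.171
tool units [-0.026  0.019  0.1  ]
[280.7 246. ] [280.5 260.3] [280.7 268. ]
```

View pics/d1.png

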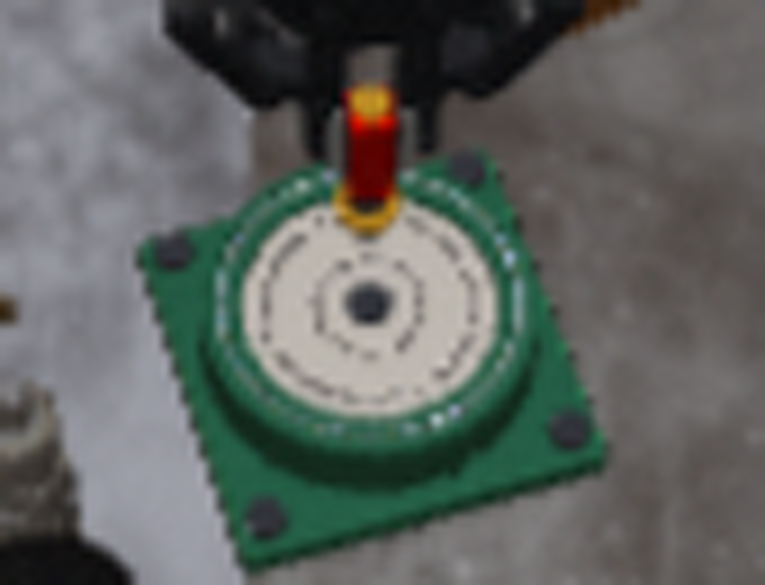

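The side crop shows the pin over the far edge of the ring: handle top at crop (371,100), collar at (369,208), hub at (369,303). Comparing the pin with the hub in this image, I take the disc centre as about (520.4, 4.5) in the tool's frame. I'll touch down in small steps.

Request:
{"name": "send_rows", "arguments": {
  "deltas": [
    [10,[-0.05,0,0.02],[0,0,0]],
    [10,[0,0,0.02],[0,0,0]],
    [10,[0,0,0],[0,0,0]],
    [10,[0,0,0],[0,0,0]]
  ]
}}

```text
t: 10.15
eef_pos: [520.5, 29.6, 73.8]
orientation: [0.0, 0.685, 0.729, 0.0]
contact_force: [-0.1, 0.4, -1.5]
finger_gap: 0.17
grip_force: 58.6
```

Request:
{"name": "send_rows", "arguments": {
  "deltas": [
    [10,[0,0,0.04],[0,0,0]],
    [10,[0,0,0],[0,0,0]],
    [10,[0,0,0],[0,0,0]]
  ]
}}

```text
t: 10.4
eef_pos: [520.4, 29.7, 72.7]
orientation: [0.0, 0.684, 0.729, -0.0]
contact_force: [-0.4, -0.0, -1.8]
finger_gap: 0.174
grip_force: 58.6
```

Request:
{"name": "send_rows", "arguments": {
  "deltas": [
    [10,[0,0,0.04],[0,0,0]],
    [10,[0,0,0],[0,0,0]],
    [10,[0,0,0],[0,0,0]]
  ]
}}

```text
t: 10.65
eef_pos: [520.6, 29.8, 71.8]
orientation: [0.0, 0.684, 0.729, 0.0]
contact_force: [0.6, -0.4, -0.3]
finger_gap: 0.176
grip_force: 58.7
```

Request:
{"name": "send_rows", "arguments": {
  "deltas": [
    [10,[0,0,0.04],[0,0,0]],
    [10,[0,0,0],[0,0,0]],
    [10,[0,0,0],[0,0,0]]
  ]
}}

```text
t: 10.9
eef_pos: [520.5, 29.8, 70.7]
orientation: [0.0, 0.684, 0.729, 0.0]
contact_force: [0.0, 0.5, 0.0]
finger_gap: 0.173
grip_force: 58.8
```

```bash
cat > tab.py <<'E'
from h import *
import sys
C=np.array([520.4,4.5]);y=np.radians(93.6);B=np.array([[np.cos(y),np.sin(y)],[np.sin(y),-np.cos(y)]])
P=lambda a:C+26*np.array([np.cos(np.radians(a)),np.sin(np.radians(a))])
a0=90;p=np.array([520.5,29.8])
for k in range(20):
    out=[]
    for j in range(2):
        q=P(a0+18*k+9*(j+1));out.append(np.round(B@(q-p)/25/2,3).tolist());p=q
    print(a0+18*k+18,out,np.round(p,1))
E
python3 tab.py
```

```text
108 [[0.013, -0.083], [-0.014, -0.08]] [512.4  29.2]
126 [[-0.026, -0.077], [-0.038, -0.072]] [505.1  25.5]
144 [[-0.049, -0.065], [-0.059, -0.057]] [499.4  19.8]
162 [[-0.067, -0.047], [-0.073, -0.036]] [495.7  12.5]
180 [[-0.078, -0.024], [-0.081, -0.011]] [494.4   4.5]
198 [[-0.082, 0.001], [-0.08, 0.014]] [495.7  -3.5]
216 [[-0.077, 0.026], [-0.072, 0.038]] [499.4 -10.8]
234 [[-0.065, 0.049], [-0.057, 0.059]] [505.1 -16.5]
252 [[-0.047, 0.067], [-0.036, 0.073]] [512.4 -20.2]
270 [[-0.024, 0.078], [-0.011, 0.081]] [520.4 -21.5]
288 [[0.001, 0.082], [0.014, 0.08]] [528.4 -20.2]
306 [[0.026, 0.077], [0.038, 0.072]] [535.7 -16.5]
324 [[0.049, 0.065], [0.059, 0.057]] [541.4 -10.8]
342 [[0.067, 0.047], [0.073, 0.036]] [545.1  -3.5]
360 [[0.078, 0.024], [0.081, 0.011]] [546.4   4.5]
378 [[0.082, -0.001], [0.08, -0.014]] [545.1  12.5]
396 [[0.077, -0.026], [0.072, -0.038]] [541.4  19.8]
414 [[0.065, -0.049], [0.057, -0.059]] [535.7  25.5]
432 [[0.047, -0.067], [0.036, -0.073]] [528.4  29.2]
450 [[0.024, -0.078], [0.011, -0.081]] [520.4  30.5]
```

Request:
{"name": "send_rows", "arguments": {
  "deltas": [
    [10,[0,0,0.03],[0,0,0]],
    [10,[0,0,0],[0,0,0]],
    [10,[0,0,0],[0,0,0]]
  ]
}}

```text
t: 11.15
eef_pos: [520.5, 29.7, 70.0]
orientation: [0.0, 0.684, 0.729, 0.0]
contact_force: [-0.5, -0.6, 1.4]
finger_gap: 0.173
grip_force: 58.8
```

Request:
{"name": "send_rows", "arguments": {
  "deltas": [
    [10,[0.013,-0.083,0],[0,0,0]],
    [10,[0.013,-0.083,0],[0,0,0]],
    [10,[0,0,0],[0,0,0]]
  ]
}}

```text
t: 11.4
eef_pos: [516.2, 30.3, 70.1]
orientation: [0.0, 0.684, 0.729, 0.0]
contact_force: [1.3, -0.3, 0.4]
finger_gap: 0.175
grip_force: 58.8
```

Request:
{"name": "send_rows", "arguments": {
  "deltas": [
    [10,[-0.014,-0.08,0],[0,0,0]],
    [10,[-0.014,-0.08,0],[0,0,0]],
    [10,[0,0,0],[0,0,0]],
    [10,[0,0,0],[0,0,0]]
  ]
}}

```text
t: 11.73
eef_pos: [511.9, 29.2, 69.9]
orientation: [-0.0, 0.684, 0.729, -0.0]
contact_force: [0.4, 0.6, 0.3]
finger_gap: 0.173
grip_force: 58.8
```

Request:
{"name": "send_rows", "arguments": {
  "deltas": [
    [10,[-0.026,-0.077,0],[0,0,0]],
    [10,[-0.026,-0.077,0],[0,0,0]],
    [10,[0,0,0],[0,0,0]]
  ]
}}

```text
t: 11.98
eef_pos: [508.0, 27.5, 69.9]
orientation: [-0.0, 0.684, 0.729, -0.0]
contact_force: [1.0, 0.0, 0.6]
finger_gap: 0.173
grip_force: 58.8
```

Request:
{"name": "send_rows", "arguments": {
  "deltas": [
    [10,[-0.038,-0.072,0],[0,0,0]],
    [10,[-0.038,-0.072,0],[0,0,0]],
    [10,[0,0,0],[0,0,0]]
  ]
}}

```text
t: 12.23
eef_pos: [504.5, 25.2, 69.9]
orientation: [-0.0, 0.685, 0.729, -0.0]
contact_force: [0.0, 0.8, 1.1]
finger_gap: 0.173
grip_force: 58.8
```

Request:
{"name": "send_rows", "arguments": {
  "deltas": [
    [10,[-0.049,-0.065,0],[0,0,0]],
    [10,[-0.049,-0.065,0],[0,0,0]],
    [10,[0,0,0],[0,0,0]]
  ]
}}

```text
t: 12.48
eef_pos: [501.4, 22.4, 69.9]
orientation: [-0.0, 0.685, 0.729, -0.0]
contact_force: [0.8, 0.8, 0.9]
finger_gap: 0.174
grip_force: 58.9
```

Request:
{"name": "send_rows", "arguments": {
  "deltas": [
    [10,[-0.059,-0.057,0],[0,0,0]],
    [10,[-0.059,-0.057,0],[0,0,0]],
    [10,[0,0,0],[0,0,0]]
  ]
}}

```text
t: 12.73
eef_pos: [498.8, 19.2, 69.8]
orientation: [-0.0, 0.685, 0.729, -0.0]
contact_force: [0.6, 1.1, 0.5]
finger_gap: 0.177
grip_force: 58.9
```

Request:
{"name": "send_rows", "arguments": {
  "deltas": [
    [10,[-0.067,-0.047,0],[0,0,0]],
    [10,[-0.067,-0.047,0],[0,0,0]],
    [10,[0,0,0],[0,0,0]]
  ]
}}

```text
t: 12.98
eef_pos: [496.8, 15.7, 69.8]
orientation: [-0.0, 0.685, 0.729, -0.0]
contact_force: [0.7, 0.3, 0.8]
finger_gap: 0.172
grip_force: 58.9
```

Request:
{"name": "send_rows", "arguments": {
  "deltas": [
    [10,[-0.073,-0.036,0],[0,0,0]],
    [10,[-0.073,-0.036,0],[0,0,0]],
    [10,[0,0,0],[0,0,0]]
  ]
}}

```text
t: 13.23
eef_pos: [495.3, 11.9, 69.9]
orientation: [-0.0, 0.685, 0.729, -0.0]
contact_force: [-0.3, 1.8, 0.8]
finger_gap: 0.174
grip_force: 58.9
```

Request:
{"name": "send_rows", "arguments": {
  "deltas": [
    [10,[-0.078,-0.024,0],[0,0,0]],
    [10,[-0.078,-0.024,0],[0,0,0]],
    [10,[0,0,0],[0,0,0]]
  ]
}}

```text
t: 13.48
eef_pos: [494.4, 7.9, 69.8]
orientation: [-0.0, 0.685, 0.729, -0.0]
contact_force: [-0.7, 0.5, 1.5]
finger_gap: 0.176
grip_force: 58.9
```

Request:
{"name": "send_rows", "arguments": {
  "deltas": [
    [10,[-0.081,-0.011,0],[0,0,0]],
    [10,[-0.081,-0.011,0],[0,0,0]],
    [10,[0,0,0],[0,0,0]]
  ]
}}

```text
t: 13.73
eef_pos: [494.2, 3.8, 69.8]
orientation: [0.0, 0.685, 0.729, -0.0]
contact_force: [1.1, 1.5, -0.3]
finger_gap: 0.178
grip_force: 58.9
```

Fz is a bit lower here, so I'll hold and re-read before going on.

Request:
{"name": "send_rows", "arguments": {
  "deltas": [
    [10,[0,0,0],[0,0,0]]
  ]
}}

```text
t: 13.82
eef_pos: [494.2, 3.9, 69.9]
orientation: [0.0, 0.685, 0.729, -0.0]
contact_force: [-0.2, 1.6, 0.4]
finger_gap: 0.176
grip_force: 58.9
```

Request:
{"name": "send_rows", "arguments": {
  "deltas": [
    [10,[0,0,0],[0,0,0]]
  ]
}}

```text
t: 13.9
eef_pos: [494.2, 4.0, 69.9]
orientation: [0.0, 0.685, 0.729, -0.0]
contact_force: [-0.6, -0.0, 0.5]
finger_gap: 0.173
grip_force: 58.9
```

Request:
{"name": "send_rows", "arguments": {
  "deltas": [
    [10,[0,0,0],[0,0,0]]
  ]
}}

```text
t: 13.98
eef_pos: [494.2, 4.0, 69.9]
orientation: [0.0, 0.685, 0.729, -0.0]
contact_force: [-0.2, 0.1, 0.1]
finger_gap: 0.173
grip_force: 58.9
```

Request:
{"name": "send_rows", "arguments": {
  "deltas": [
    [10,[-0.082,0.001,0],[0,0,0]],
    [10,[-0.082,0.001,0],[0,0,0]],
    [10,[0,0,0],[0,0,0]]
  ]
}}

```text
t: 14.23
eef_pos: [494.7, 0.0, 69.9]
orientation: [0.0, 0.685, 0.729, 0.0]
contact_force: [0.4, 1.6, 0.5]
finger_gap: 0.179
grip_force: 58.9
```

Request:
{"name": "send_rows", "arguments": {
  "deltas": [
    [10,[0,0,0],[0,0,0]]
  ]
}}

```text
t: 14.32
eef_pos: [494.7, 0.1, 69.9]
orientation: [0.0, 0.685, 0.729, -0.0]
contact_force: [-0.5, 1.1, 1.1]
finger_gap: 0.175
grip_force: 58.9
```

Request:
{"name": "send_rows", "arguments": {
  "deltas": [
    [10,[-0.08,0.014,0],[0,0,0]],
    [10,[-0.08,0.014,0],[0,0,0]],
    [10,[0,0,0],[0,0,0]]
  ]
}}

```text
t: 14.57
eef_pos: [495.7, -4.1, 69.9]
orientation: [0.0, 0.685, 0.729, -0.0]
contact_force: [-0.1, 1.7, 0.7]
finger_gap: 0.175
grip_force: 58.9
```

Request:
{"name": "send_rows", "arguments": {
  "deltas": [
    [10,[0,0,0],[0,0,0]]
  ]
}}

```text
t: 14.65
eef_pos: [495.7, -4.0, 69.9]
orientation: [0.0, 0.685, 0.729, -0.0]
contact_force: [0.2, 0.1, 0.9]
finger_gap: 0.177
grip_force: 58.9
```

Request:
{"name": "send_rows", "arguments": {
  "deltas": [
    [10,[-0.077,0.026,0],[0,0,0]],
    [10,[-0.077,0.026,0],[0,0,0]],
    [10,[0,0,0],[0,0,0]]
  ]
}}

```text
t: 14.9
eef_pos: [497.2, -7.8, 69.9]
orientation: [0.0, 0.685, 0.729, -0.0]
contact_force: [0.3, 0.5, 0.6]
finger_gap: 0.173
grip_force: 58.9
```

Request:
{"name": "send_rows", "arguments": {
  "deltas": [
    [10,[0,0,0],[0,0,0]]
  ]
}}

```text
t: 14.98
eef_pos: [497.2, -7.8, 69.9]
orientation: [0.0, 0.685, 0.729, -0.0]
contact_force: [-0.1, 0.3, -0.1]
finger_gap: 0.17
grip_force: 58.9
```

Request:
{"name": "send_rows", "arguments": {
  "deltas": [
    [10,[-0.072,0.038,0],[0,0,0]],
    [10,[-0.072,0.038,0],[0,0,0]],
    [10,[0,0,0],[0,0,0]]
  ]
}}

```text
t: 15.23
eef_pos: [499.4, -11.3, 69.9]
orientation: [0.0, 0.685, 0.729, -0.0]
contact_force: [-1.3, 1.2, 0.4]
finger_gap: 0.171
grip_force: 58.9
```

Request:
{"name": "send_rows", "arguments": {
  "deltas": [
    [10,[0,0,0],[0,0,0]]
  ]
}}

```text
t: 15.32
eef_pos: [499.4, -11.2, 69.9]
orientation: [0.0, 0.685, 0.729, -0.0]
contact_force: [-0.2, 0.7, 0.1]
finger_gap: 0.17
grip_force: 58.9
```

Request:
{"name": "send_rows", "arguments": {
  "deltas": [
    [10,[-0.065,0.049,0],[0,0,0]],
    [10,[-0.065,0.049,0],[0,0,0]],
    [10,[0,0,0],[0,0,0]]
  ]
}}

```text
t: 15.57
eef_pos: [502.1, -14.4, 69.9]
orientation: [0.0, 0.685, 0.729, -0.0]
contact_force: [-0.3, 1.3, 0.8]
finger_gap: 0.176
grip_force: 58.9
```

Request:
{"name": "send_rows", "arguments": {
  "deltas": [
    [10,[0,0,0],[0,0,0]]
  ]
}}

```text
t: 15.65
eef_pos: [502.1, -14.2, 69.9]
orientation: [0.0, 0.685, 0.729, -0.0]
contact_force: [-0.2, 1.0, 0.4]
finger_gap: 0.172
grip_force: 58.9
```

Request:
{"name": "send_rows", "arguments": {
  "deltas": [
    [10,[-0.057,0.059,0],[0,0,0]],
    [10,[-0.057,0.059,0],[0,0,0]],
    [10,[0,0,0],[0,0,0]]
  ]
}}

```text
t: 15.9
eef_pos: [505.3, -17.0, 69.9]
orientation: [0.0, 0.685, 0.729, -0.0]
contact_force: [0.2, 1.2, 0.4]
finger_gap: 0.176
grip_force: 58.9
```

Request:
{"name": "send_rows", "arguments": {
  "deltas": [
    [10,[0,0,0],[0,0,0]]
  ]
}}

```text
t: 15.98
eef_pos: [505.3, -16.9, 69.9]
orientation: [0.0, 0.685, 0.729, 0.0]
contact_force: [-0.7, 0.1, 0.2]
finger_gap: 0.174
grip_force: 58.9
```

Request:
{"name": "send_rows", "arguments": {
  "deltas": [
    [10,[-0.047,0.067,0],[0,0,0]],
    [10,[-0.047,0.067,0],[0,0,0]],
    [10,[0,0,0],[0,0,0]]
  ]
}}

```text
t: 16.23
eef_pos: [508.8, -19.1, 69.9]
orientation: [0.0, 0.685, 0.729, -0.0]
contact_force: [-0.7, 0.7, 0.9]
finger_gap: 0.178
grip_force: 58.9
```

Request:
{"name": "send_rows", "arguments": {
  "deltas": [
    [10,[0,0,0],[0,0,0]]
  ]
}}

```text
t: 16.32
eef_pos: [508.8, -19.0, 69.9]
orientation: [0.0, 0.685, 0.729, 0.0]
contact_force: [-1.1, -0.0, 0.4]
finger_gap: 0.175
grip_force: 58.9
```

Request:
{"name": "send_rows", "arguments": {
  "deltas": [
    [10,[-0.036,0.073,0],[0,0,0]],
    [10,[-0.036,0.073,0],[0,0,0]],
    [10,[0,0,0],[0,0,0]]
  ]
}}

```text
t: 16.57
eef_pos: [512.7, -20.5, 69.9]
orientation: [0.0, 0.685, 0.729, 0.0]
contact_force: [-1.6, 0.4, 0.4]
finger_gap: 0.177
grip_force: 58.9
```

Request:
{"name": "send_rows", "arguments": {
  "deltas": [
    [10,[0,0,0],[0,0,0]]
  ]
}}

```text
t: 16.65
eef_pos: [512.6, -20.5, 69.9]
orientation: [0.0, 0.685, 0.729, 0.0]
contact_force: [-0.3, 0.9, 0.5]
finger_gap: 0.172
grip_force: 58.9
```

Request:
{"name": "send_rows", "arguments": {
  "deltas": [
    [10,[-0.024,0.078,0],[0,0,0]],
    [10,[-0.024,0.078,0],[0,0,0]],
    [10,[0,0,0],[0,0,0]]
  ]
}}

```text
t: 16.9
eef_pos: [516.6, -21.4, 69.9]
orientation: [0.0, 0.685, 0.729, 0.0]
contact_force: [-1.1, -0.6, -0.4]
finger_gap: 0.173
grip_force: 58.9
```

Request:
{"name": "send_rows", "arguments": {
  "deltas": [
    [10,[0,0,0],[0,0,0]]
  ]
}}

```text
t: 16.98
eef_pos: [516.6, -21.3, 69.9]
orientation: [0.0, 0.685, 0.729, 0.0]
contact_force: [-0.4, -0.6, 0.0]
finger_gap: 0.178
grip_force: 58.9
```

Request:
{"name": "send_rows", "arguments": {
  "deltas": [
    [10,[-0.011,0.081,0],[0,0,0]],
    [10,[-0.011,0.081,0],[0,0,0]],
    [10,[0,0,0],[0,0,0]]
  ]
}}

```text
t: 17.23
eef_pos: [520.8, -21.6, 69.9]
orientation: [0.0, 0.685, 0.729, 0.0]
contact_force: [-0.7, -0.8, 0.5]
finger_gap: 0.171
grip_force: 58.9
```

Request:
{"name": "send_rows", "arguments": {
  "deltas": [
    [10,[0,0,0],[0,0,0]]
  ]
}}

```text
t: 17.32
eef_pos: [520.8, -21.6, 70.0]
orientation: [0.0, 0.685, 0.729, 0.0]
contact_force: [-0.9, -1.3, 0.9]
finger_gap: 0.172
grip_force: 58.9
```

Request:
{"name": "send_rows", "arguments": {
  "deltas": [
    [10,[0.001,0.082,0],[0,0,0]],
    [10,[0.001,0.082,0],[0,0,0]],
    [10,[0,0,0],[0,0,0]]
  ]
}}

```text
t: 17.57
eef_pos: [524.9, -21.2, 69.9]
orientation: [0.0, 0.685, 0.729, 0.0]
contact_force: [-0.6, -0.5, 1.3]
finger_gap: 0.176
grip_force: 58.9
```

Request:
{"name": "send_rows", "arguments": {
  "deltas": [
    [10,[0,0,0],[0,0,0]]
  ]
}}

```text
t: 17.65
eef_pos: [524.9, -21.2, 70.0]
orientation: [0.0, 0.685, 0.729, 0.0]
contact_force: [-0.1, -0.6, 0.8]
finger_gap: 0.174
grip_force: 58.9
```

Request:
{"name": "send_rows", "arguments": {
  "deltas": [
    [10,[0.014,0.08,0],[0,0,0]],
    [10,[0.014,0.08,0],[0,0,0]],
    [10,[0,0,0],[0,0,0]]
  ]
}}

```text
t: 17.9
eef_pos: [528.9, -20.2, 69.9]
orientation: [0.0, 0.684, 0.729, 0.0]
contact_force: [-0.9, -0.9, 0.7]
finger_gap: 0.172
grip_force: 58.9
```

Request:
{"name": "send_rows", "arguments": {
  "deltas": [
    [10,[0,0,0],[0,0,0]]
  ]
}}

```text
t: 17.98
eef_pos: [528.8, -20.2, 70.0]
orientation: [0.0, 0.684, 0.729, 0.0]
contact_force: [-0.7, -1.0, -0.2]
finger_gap: 0.173
grip_force: 58.9
```

Request:
{"name": "send_rows", "arguments": {
  "deltas": [
    [10,[0.026,0.077,0],[0,0,0]],
    [10,[0.026,0.077,0],[0,0,0]],
    [10,[0,0,0],[0,0,0]]
  ]
}}

```text
t: 18.23
eef_pos: [532.6, -18.6, 70.0]
orientation: [0.0, 0.684, 0.729, 0.0]
contact_force: [-0.4, -0.3, 0.9]
finger_gap: 0.176
grip_force: 58.9
```

Request:
{"name": "send_rows", "arguments": {
  "deltas": [
    [10,[0,0,0],[0,0,0]]
  ]
}}

```text
t: 18.32
eef_pos: [532.6, -18.6, 70.0]
orientation: [0.0, 0.684, 0.729, 0.0]
contact_force: [0.1, 0.1, -0.0]
finger_gap: 0.176
grip_force: 58.9
```

Request:
{"name": "send_rows", "arguments": {
  "deltas": [
    [10,[0.038,0.072,0],[0,0,0]],
    [10,[0.038,0.072,0],[0,0,0]],
    [10,[0,0,0],[0,0,0]]
  ]
}}

```text
t: 18.57
eef_pos: [536.1, -16.3, 70.0]
orientation: [0.0, 0.684, 0.729, 0.0]
contact_force: [-1.1, -0.7, 1.0]
finger_gap: 0.176
grip_force: 58.9
```

Request:
{"name": "send_rows", "arguments": {
  "deltas": [
    [10,[0,0,0],[0,0,0]]
  ]
}}

```text
t: 18.65
eef_pos: [536.0, -16.4, 70.0]
orientation: [0.0, 0.684, 0.729, 0.0]
contact_force: [-1.3, -0.6, -0.2]
finger_gap: 0.173
grip_force: 58.9
```

Request:
{"name": "send_rows", "arguments": {
  "deltas": [
    [10,[0.049,0.065,0],[0,0,0]],
    [10,[0.049,0.065,0],[0,0,0]],
    [10,[0,0,0],[0,0,0]]
  ]
}}

```text
t: 18.9
eef_pos: [539.1, -13.6, 70.0]
orientation: [0.0, 0.684, 0.729, 0.0]
contact_force: [-0.1, -1.3, 0.8]
finger_gap: 0.176
grip_force: 58.9
```

Request:
{"name": "send_rows", "arguments": {
  "deltas": [
    [10,[0,0,0],[0,0,0]]
  ]
}}

```text
t: 18.98
eef_pos: [539.1, -13.7, 70.0]
orientation: [0.0, 0.684, 0.729, 0.0]
contact_force: [-0.5, -0.7, 0.8]
finger_gap: 0.176
grip_force: 58.9
```

Request:
{"name": "send_rows", "arguments": {
  "deltas": [
    [10,[0.059,0.057,0],[0,0,0]],
    [10,[0.059,0.057,0],[0,0,0]],
    [10,[0,0,0],[0,0,0]]
  ]
}}

```text
t: 19.23
eef_pos: [541.7, -10.4, 70.0]
orientation: [0.0, 0.684, 0.729, 0.0]
contact_force: [-0.7, -1.1, 0.3]
finger_gap: 0.169
grip_force: 58.9
```

Request:
{"name": "send_rows", "arguments": {
  "deltas": [
    [10,[0,0,0],[0,0,0]]
  ]
}}

```text
t: 19.32
eef_pos: [541.7, -10.5, 70.0]
orientation: [0.0, 0.684, 0.729, 0.0]
contact_force: [-0.7, 0.4, 0.1]
finger_gap: 0.174
grip_force: 58.9
```

Request:
{"name": "send_rows", "arguments": {
  "deltas": [
    [10,[0.067,0.047,0],[0,0,0]],
    [10,[0.067,0.047,0],[0,0,0]],
    [10,[0,0,0],[0,0,0]]
  ]
}}

```text
t: 19.57
eef_pos: [543.8, -6.9, 70.0]
orientation: [0.0, 0.684, 0.729, 0.0]
contact_force: [0.2, -0.6, 0.3]
finger_gap: 0.172
grip_force: 58.9
```

Request:
{"name": "send_rows", "arguments": {
  "deltas": [
    [10,[0,0,0],[0,0,0]]
  ]
}}

```text
t: 19.65
eef_pos: [543.8, -7.0, 70.0]
orientation: [0.0, 0.684, 0.729, 0.0]
contact_force: [-0.1, -0.7, -0.1]
finger_gap: 0.174
grip_force: 58.9
```

Request:
{"name": "send_rows", "arguments": {
  "deltas": [
    [10,[0.073,0.036,0],[0,0,0]],
    [10,[0.073,0.036,0],[0,0,0]],
    [10,[0,0,0],[0,0,0]]
  ]
}}

```text
t: 19.9
eef_pos: [545.3, -3.1, 70.0]
orientation: [0.0, 0.684, 0.729, 0.0]
contact_force: [-0.3, -1.5, 0.2]
finger_gap: 0.176
grip_force: 58.9
```

Request:
{"name": "send_rows", "arguments": {
  "deltas": [
    [10,[0,0,0],[0,0,0]]
  ]
}}

```text
t: 19.98
eef_pos: [545.3, -3.2, 70.0]
orientation: [0.0, 0.684, 0.729, 0.0]
contact_force: [-0.3, -0.6, -0.0]
finger_gap: 0.173
grip_force: 58.9
```

Request:
{"name": "send_rows", "arguments": {
  "deltas": [
    [10,[0.078,0.024,0],[0,0,0]],
    [10,[0.078,0.024,0],[0,0,0]],
    [10,[0,0,0],[0,0,0]]
  ]
}}

```text
t: 20.23
eef_pos: [546.2, 0.9, 70.0]
orientation: [0.0, 0.684, 0.729, 0.0]
contact_force: [0.5, -2.0, -0.0]
finger_gap: 0.173
grip_force: 58.9
```

Request:
{"name": "send_rows", "arguments": {
  "deltas": [
    [10,[0,0,0],[0,0,0]]
  ]
}}

```text
t: 20.32
eef_pos: [546.2, 0.8, 70.0]
orientation: [0.0, 0.684, 0.729, 0.0]
contact_force: [-0.0, -0.4, -0.3]
finger_gap: 0.174
grip_force: 58.9
```

Request:
{"name": "send_rows", "arguments": {
  "deltas": [
    [10,[0.081,0.011,0],[0,0,0]],
    [10,[0.081,0.011,0],[0,0,0]],
    [10,[0,0,0],[0,0,0]]
  ]
}}

```text
t: 20.57
eef_pos: [546.4, 5.1, 70.0]
orientation: [-0.0, 0.684, 0.729, 0.0]
contact_force: [-0.2, -1.0, 0.1]
finger_gap: 0.175
grip_force: 58.8
```

Request:
{"name": "send_rows", "arguments": {
  "deltas": [
    [10,[0,0,0],[0,0,0]]
  ]
}}

```text
t: 20.65
eef_pos: [546.4, 4.9, 70.0]
orientation: [-0.0, 0.684, 0.729, 0.0]
contact_force: [0.0, -0.3, 1.5]
finger_gap: 0.176
grip_force: 58.9
```

Request:
{"name": "send_rows", "arguments": {
  "deltas": [
    [10,[0.082,-0.001,0],[0,0,0]],
    [10,[0.082,-0.001,0],[0,0,0]],
    [10,[0,0,0],[0,0,0]]
  ]
}}

```text
t: 20.9
eef_pos: [546.1, 9.1, 70.0]
orientation: [-0.0, 0.684, 0.729, 0.0]
contact_force: [0.3, -0.7, 0.9]
finger_gap: 0.176
grip_force: 58.9
```

Request:
{"name": "send_rows", "arguments": {
  "deltas": [
    [10,[0,0,0],[0,0,0]]
  ]
}}

```text
t: 20.98
eef_pos: [546.0, 9.0, 70.0]
orientation: [-0.0, 0.684, 0.729, 0.0]
contact_force: [1.0, -1.7, 0.5]
finger_gap: 0.177
grip_force: 58.9
```

Request:
{"name": "send_rows", "arguments": {
  "deltas": [
    [10,[0.08,-0.014,0],[0,0,0]],
    [10,[0.08,-0.014,0],[0,0,0]],
    [10,[0,0,0],[0,0,0]]
  ]
}}

```text
t: 21.23
eef_pos: [544.8, 13.6, 69.8]
orientation: [-0.0, 0.684, 0.729, 0.0]
contact_force: [1.0, 0.3, -1.9]
finger_gap: 0.175
grip_force: 58.7
```

Request:
{"name": "send_rows", "arguments": {
  "deltas": [
    [10,[0,0,0],[0,0,0]]
  ]
}}

```text
t: 21.32
eef_pos: [544.8, 13.3, 69.8]
orientation: [-0.0, 0.684, 0.729, 0.0]
contact_force: [0.2, 0.3, -0.7]
finger_gap: 0.176
grip_force: 58.7
```

Fz fell to the free-hanging value at about 19°, so the tip has probably dropped in. I'll lower a little to verify.

Request:
{"name": "send_rows", "arguments": {
  "deltas": [
    [10,[0,0,0.04],[0,0,0]],
    [10,[0,0,0.04],[0,0,0]],
    [10,[0,0,0],[0,0,0]]
  ]
}}

```text
t: 21.57
eef_pos: [544.9, 12.6, 67.6]
orientation: [-0.0, 0.684, 0.729, -0.0]
contact_force: [-0.3, 1.1, -2.0]
finger_gap: 0.174
grip_force: 58.7
```

Request:
{"name": "send_rows", "arguments": {
  "deltas": [
    [10,[0,0,0],[0,0,0]]
  ]
}}

```text
t: 21.65
eef_pos: [544.9, 12.5, 67.8]
orientation: [-0.0, 0.685, 0.729, -0.0]
contact_force: [-0.5, 0.3, -1.9]
finger_gap: 0.17
grip_force: 58.7
```

Request:
{"name": "send_rows", "arguments": {
  "deltas": [
    [10,[0,0,0],[0,0,0]]
  ]
}}

```text
t: 21.73
eef_pos: [544.9, 12.5, 67.9]
orientation: [-0.0, 0.684, 0.729, -0.0]
contact_force: [-0.5, 0.3, -1.1]
finger_gap: 0.172
grip_force: 58.7
```

In the socket: 4 mm below contact height with no upward force. I'll nudge 1 mm on along the ring and descend to just above home.

Request:
{"name": "send_rows", "arguments": {
  "deltas": [
    [10,[0.038,-0.011,0],[0,0,0]],
    [10,[0,0,0.05],[0,0,0]],
    [10,[0,0,0],[0,0,0]]
  ]
}}

```text
t: 21.98
eef_pos: [544.7, 13.4, 66.5]
orientation: [0.0, 0.684, 0.729, -0.0]
contact_force: [0.9, 0.7, -2.1]
finger_gap: 0.174
grip_force: 58.7
```

Request:
{"name": "send_rows", "arguments": {
  "deltas": [
    [10,[0,0,0.08],[0,0,0]],
    [10,[0,0,0.08],[0,0,0]],
    [10,[0,0,0.08],[0,0,0]],
    [10,[0,0,0],[0,0,0]],
    [10,[0,0,0],[0,0,0]]
  ]
}}

```text
t: 22.4
eef_pos: [544.6, 13.4, 60.5]
orientation: [-0.0, 0.684, 0.729, -0.0]
contact_force: [0.3, -0.2, -2.0]
finger_gap: 0.171
grip_force: 58.7
```

Request:
{"name": "send_rows", "arguments": {
  "deltas": [
    [10,[0,0,0.08],[0,0,0]],
    [10,[0,0,0.08],[0,0,0]],
    [10,[0,0,0.04],[0,0,0]],
    [10,[0,0,0],[0,0,0]],
    [10,[0,0,0],[0,0,0]]
  ]
}}

```text
t: 22.82
eef_pos: [544.8, 13.4, 55.6]
orientation: [0.0, 0.684, 0.729, 0.0]
contact_force: [0.6, -0.5, -1.7]
finger_gap: 0.178
grip_force: 58.7
```

Request:
{"name": "send_rows", "arguments": {
  "deltas": [
    [10,[0,0,0.03],[0,0,0]],
    [10,[0,0,0],[0,0,0]],
    [10,[0,0,0],[0,0,0]]
  ]
}}

```text
t: 23.07
eef_pos: [544.7, 13.4, 54.9]
orientation: [-0.0, 0.684, 0.729, 0.0]
contact_force: [0.4, 1.0, -1.3]
finger_gap: 0.173
grip_force: 58.7
```

Request:
{"name": "send_rows", "arguments": {
  "deltas": [
    [10,[0,0,0.02],[0,0,0]],
    [10,[0,0,0],[0,0,0]],
    [10,[0,0,0],[0,0,0]]
  ]
}}

```text
t: 23.32
eef_pos: [544.7, 13.4, 54.4]
orientation: [0.0, 0.684, 0.729, -0.0]
contact_force: [0.3, -1.1, -0.8]
finger_gap: 0.172
grip_force: 58.7
```

Request:
{"name": "send_rows", "arguments": {
  "deltas": [
    [10,[0,0,0.015],[0,0,0]],
    [10,[0,0,0],[0,0,0]],
    [10,[0,0,0],[0,0,0]]
  ]
}}

```text
t: 23.57
eef_pos: [544.7, 13.4, 54.1]
orientation: [0.0, 0.684, 0.729, 0.0]
contact_force: [-0.1, 0.3, -1.1]
finger_gap: 0.173
grip_force: 58.8
```

Request:
{"name": "send_rows", "arguments": {
  "deltas": [
    [10,[0,0,0.012],[0,0,0]],
    [10,[0,0,0],[0,0,0]],
    [10,[0,0,0],[0,0,0]]
  ]
}}

```text
t: 23.82
eef_pos: [544.7, 13.4, 54.0]
orientation: [0.0, 0.684, 0.729, 0.0]
contact_force: [-1.6, -0.6, 3.0]
finger_gap: 0.175
grip_force: 59.2
```

Request:
{"name": "send_rows", "arguments": {
  "deltas": [
    [10,[0,0,0.01],[0,0,0]],
    [10,[0,0,0],[0,0,0]],
    [10,[0,0,0],[0,0,0]]
  ]
}}

```text
t: 24.07
eef_pos: [544.8, 13.5, 54.0]
orientation: [0.0, 0.684, 0.729, 0.0]
contact_force: [-1.1, 0.1, 5.7]
finger_gap: 0.176
grip_force: 59.6
```

The collar is seated at about 7 N, at the expected height. Releasing and withdrawing.

Request:
{"name": "send_rows", "arguments": {
  "deltas": [
    [17,[0,0,0],[0,0,0]],
    [22,[0,0,0],[0,0,0]],
    [30,[0,0,0],[0,0,0]],
    [45,[0,0,0],[0,0,0]],
    [60,[0,0,0],[0,0,0]],
    [60,[0,0,0],[0,0,0]]
  ]
}}

```text
t: 24.57
eef_pos: [544.7, 13.4, 53.4]
orientation: [-0.0, 0.685, 0.729, 0.0]
contact_force: [0.1, -0.7, -0.1]
finger_gap: 0.7
grip_force: 0.0
```

Request:
{"name": "send_rows", "arguments": {
  "deltas": [
    [60,[0,0,-0.3],[0,0,0]],
    [60,[0,0,-0.6],[0,0,0]],
    [60,[0,0,-1],[0,0,0]],
    [60,[0,0,-1],[0,0,0]],
    [60,[0,0,-1],[0,0,0]],
    [60,[0,0,-1],[0,0,0]],
    [60,[0,0,-1],[0,0,0]],
    [60,[0,0,0],[0,0,0]],
    [60,[0,0,0],[0,0,0]]
  ]
}}

```text
t: 25.32
eef_pos: [545.6, 13.6, 202.7]
orientation: [0.001, 0.685, 0.729, 0.001]
contact_force: [-0.3, 0.9, -0.1]
finger_gap: 0.705
grip_force: 0.0
```

```bash
python3 - <<'E'
from h import *
st()
s=optics.snapshot("side")
for z in(40,45,56,100):print(np.round(proj(s,[544.8,13.5,z]),1))
save({"image":cv2.resize(s["image"][225:300,235:325],None,fx=8,fy=8,interpolation=cv2.INTER_CUBIC)},"pics/end.png")
E
```

```text
t25.32 p [545.6  13.6 202.7] yaw 93.60 F [-0.33  0.94 -0.15] T [ 0.08  0.   -0.03] z [ 0.003 -0.    -1.   ] grip 0.0 gap 0.705
[288.8 266.1]
[288.8 265.3]
[288.9 263.3]
[289.3 255.4]
```

View pics/end.png

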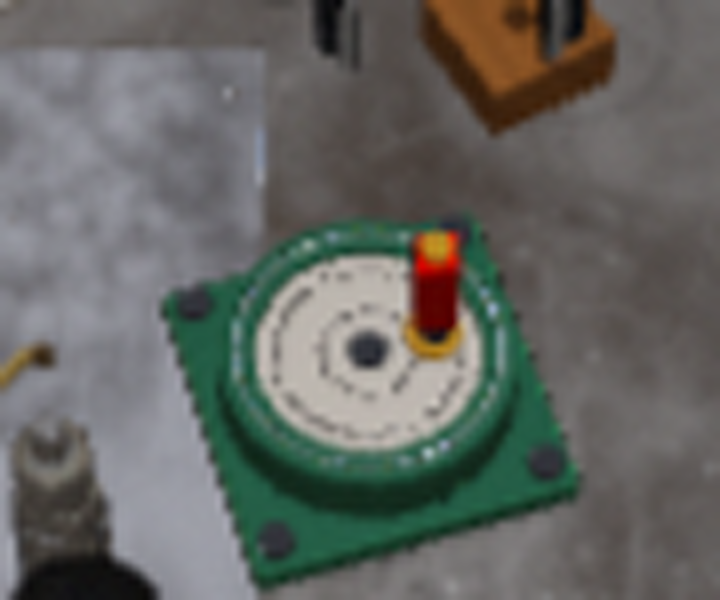

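The final crop shows the pin standing upright with its collar on the disc at crop (433,340) and its handle top at (435,245). That matches the seated projection (289.3,255.4), and the gripper is clear above.

```bash
python3 -c "
from rig import ctrl
print(ctrl.close_job())"
```

```text
the job is handed in; nothing more can be done
None
```

The pin dropped into the socket at about 19° round the ring from straight ahead (+x) and now stands upright with its collar down on the disc; I let go and handed the job in at about 25 s, with no force reading above about 8 N on the index head and the jar, tin and lid left alone.

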